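Pry the snap-in cover of a kiln control box loose

ROBOT

A 7-joint arm with a two-finger parallel gripper is mounted at the origin on the work surface. World frame = base frame: x ahead of the robot, y to its left, z up, the work surface at z = 0. Lengths are in m, angles in rad, forces in N, time in s.
With the tool pointing down it reaches from about 0.425 to 0.95 m from the base axis. Payload 4.7 kg.
Tool frame: the origin (TCP) lies midway between the tips of the shut fingers; the grasp point (between the pads) lies 19 mm behind it (bot.tcp_to_grasp is the distance from the TCP to the grasp point, in m); z points along the fingers, y is the line along which they close (so a half turn about z gives the same grasp; the last joint's range is limited). The gripper opens to 87 mm and grips with 3 to 60 N. Pads are 19 mm wide; open, the fingers measure 117 mm over their backs; the gripper's body (75 mm by 190 mm) begins 51 mm behind the grasp point.
Start: joints at [1.176, 0.469, -0.049, 1.532, 0.024, 1.141, -0.082], TCP at [0.241, -0.63, 0.223] pointing down, gripper open.
Joint ranges: [-2.59, 2.59], [-0.33, 1.99], [-1.39, 1.29], [0.1, 2.45], [-1.04, 4.18], [0.21, 1.99], [-2.66, 2.66]. Speed limits (rad/s): [2.57, 2.57, 3.14, 3.14, 3.14, 3.14, 3.14].

INTERFACE

Orientations are given as a unit quaternion [x, y, z, w].
In Python, from bench import bot, imaging, order gives the robot as it stands.
- The arm moves only by the tool jog_arm, never from a script. Its argument "targets" is a list of rows, each a list of 6 numbers: the shift along the tool's x, y, z in units of 150 mm (1.0 is 150 mm), then the turn, a rotation vector about the tool's x, y, z in units of 0.5 rad (1.0 is 0.5 rad). In form: [[x, y, z, rx, ry, rz], ...]. A call has 1 to 20 rows; each row is the pose to reach, as a shift and turn from the pose commanded when the call began, along the tool's axes at that moment; what a row does not reach only later rows make up. A row lasts 1/10 s, in which the tool goes at most 50 mm and 8.59 degrees, less where a joint would pass 70% of its speed; a pose out of reach is approached as far as the arm can. A call with a number of a shift or a turn outside -1 to 1 is refused whole. A call with a gripper value outside its range is refused whole. "gripper" is the closure, from 0 (fully open) to 1 (shut), set as the call begins (left out, the last holds). The fingers move at their own pace and stop on an object; the grip force is fixed at half the most. Time passes only in rows, so rows that repeat a pose let the fingers close. It gives the time, the measured TCP pose, the force, the opening and the grip force at its end, in the units of the state.
- bot.get_state(): the state, without advancing time (a new reading comes with each control period).
- imaging.get_image(name): name is "scene" or "top" or "wrist"; returns a dict with "image" (420x560x3 uint8, red, green, blue), "intrinsics" (3x3 intrinsics, pixels), "rvec" (rotation vector, rad) and "tvec" (3), from world to camera coordinates, as OpenCV has them. Camera axes: x right, y down, z forward; pixel columns grow to the right and rows downward; lengths in m; the calibration is good to about 2 mm. The wrist camera is an equidistant fisheye: a pixel r from the principal point sees the ray r / f radians off the axis. A picture is of the moment at which its call begins. There is no depth.
- order.hand_in(): hands the job in; it is judged then, once.
The state is a dict: "time_s": time; "joint_pos": joint angles; "qd": joint speeds; "tau": joint torques, N m; "position": TCP position; "tcp_rot": TCP orientation; "ft_force": force on the tool from outside, world axes, zero at the start; "wrist_torque": the same for the moment, N m; "opening": opening from 0.0 (shut) to 1.0 (fully open); "gripper_force": force on a finger pad.
Only numpy, scipy, OpenCV 4.12 (cv2) and the standard library are available. Lean on these libraries where they do the work, as an engineer would, in place of code of your own. Each camera call takes 0.05 s, during which the arm holds its last target. There are 200 camera calls.

TASK

Two grey kiln control boxes are bolted to the glassworking bench; one has its cover screwed down, the other has a snap-in cover with a pry notch in the rim. Take the tool with the flat blade, push its blade through the notch under the edge of the snap-in cover and pry the cover up until it has snapped out of its catches. Then draw the blade out, leaving the popped cover resting loose on its box, and lay the tool down flat on the bench; do not touch the cover with the fingers.

Things in the scene. Friction and masses are not known exactly. Their poses are not given: they have to be found in the camera images.
- blade_grip (a point): On the flat-blade tool lying on the bench (90 g): wooden handle 100 long, 22 wide, 26 mm tall; steel blade 75 long, 24 wide, 3 mm thick, level at the handle's mid-height. Point on the centre line, 20 mm behind the handle's front end, 13 mm above its underside. x runs to the blade's tip, z up. The tool with the same handle and a thin round spike is not wanted.
- blade_tip (a point): Middle of the blade's end, 95 mm ahead (+x) of blade_grip on the same centre line, same axes.
- control_box: Fixed box 100 (x) x 130 (y) x 64 mm tall; origin: centre of its underside, z up. Its -x side (towards the robot) has the pry notch: a gap in the 6 mm wall, 60 mm wide (y -30 to 30), open at the top, down to z = 30 mm. A level blade goes in along +x under the cover; below the cover it is free to z = 30 mm, up to 60 mm past the cover's edge. The box without notch, four screws on top, is not wanted.
- cover_edge (a point): Middle of the lower notch-side edge of the cover, a loose plate 84 (x) x 100 (y) x 6 mm, 60 g, sunk in the box; snapped in, it is at x -42, y 0, z 46 mm in the box's frame, axes as the box's. Prying it up takes about 3 to 6 N; two side catches let go once it is some 15 mm up, the far edge staying down. Let down, it then rests on the catches 16 to 25 mm higher than before.
Mind the look-alikes: they are no part of the job. Leave any blue look-alike of the part that bears blade_grip alone.

How it is judged:
By the outcome, as a careful person would: the job done as asked, in the order asked, and still so for the second after the job is handed in, with the robot touching nothing.
It also fails if it takes over 58 s, if anything falls off the work surface, if the arm or the gripper's body presses on something with over 40 N, if the wrist force passes 120 N, or if a joint passes its speed limit or range.

## Working session

There is one attempt and no reset: what is moved stays moved. The work goes in short steps, Python scripts to look and compute and a tool call to move; the robot and the scene stay as the last step left them, time stands still between calls to the robot, and variables do not carry over. Pictures are saved under pics/ and viewed, at most 10 in all, crops included, and the job is handed in when it is done.

Besides the shell and the picture viewer there is one more tool, called by a JSON object that holds its "api" and its "payload". jog_arm: Moves the arm, as the interface text tells. Its arguments: {"type":"object","properties":{"targets":{"type":"array"},"gripper":{"type":"number"}},"required":["targets"]}

```bash
mkdir -p pics; ls; cat > h.py <<'E'
import numpy as np,cv2
from scipy.spatial.transform import Rotation as R
from bench import bot,imaging,order
def grab(n,f=None):
    d=imaging.get_image(n)
    if f: cv2.imwrite('pics/'+f,d['image'][:,:,::-1])
    return d
def ray(d,u,v,fish=False):
    K=np.array(d['intrinsics']);r=R.from_rotvec(np.ravel(d['rvec'])).as_matrix();t=np.ravel(d['tvec'])
    x=(u-K[0,2])/K[0,0];y=(v-K[1,2])/K[1,1]
    if fish:
        th=np.hypot(x,y);s=np.sin(th)/max(th,1e-9);c=np.array([x*s,y*s,np.cos(th)])
    else: c=np.array([x,y,1.])
    return -r.T@t, r.T@c
def onz(d,u,v,z,fish=False):
    o,k=ray(d,u,v,fish);return o+k*(z-o[2])/k[2]
def tool(p):  # world shift -> units in current tool axes
    s=bot.get_state();return R.from_quat(s['tcp_rot']).inv().apply(p)/0.15
E
python3 - <<'E'
from h import *
a=grab('top','top.png');b=grab('scene','scene.png')
s=bot.get_state();print(s['time_s'],s['position'],R.from_quat(s['tcp_rot']).as_matrix().round(3),s['ft_force'],s['opening'])
for d in(a,b):
    o,k=ray(d,280,210);print(o,k)
E
```

```text
pics
0.1 [ 0.24129218 -0.62981429  0.2215646 ] [[ 0.934  0.358 -0.001]
 [ 0.358 -0.934  0.002]
 [-0.    -0.002 -1.   ]] [-0.29756002 -0.35689722 -0.27522154] 1.0026156082932571
[ 0.34980801 -0.04743739  1.08923687] [ 0.12023977 -0.01436885 -0.9927377 ]
[1.07657041 0.74527125 0.97958624] [-0.45113305 -0.59387079 -0.66624184]
```

View pics/top.png

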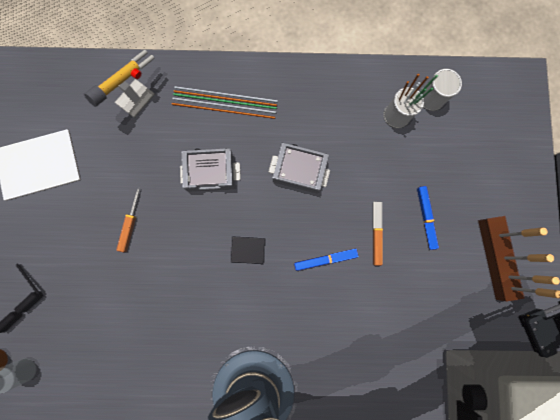

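View pics/scene.png

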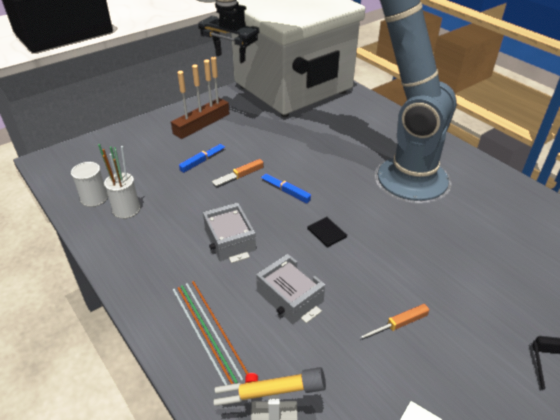

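Top view: the flat-blade tool has an orange handle at (378,247) with its blade up to (378,203). It could be confused with the spike tool at (128,220) and the blue tools at (327,260) and (428,218). The box that looks notched is at (208,169); the four-screw box is at (300,166). I'll check this in a crop.

```bash
python3 - <<'E'
from h import *
a=grab('top');im=a['image'][:,:,::-1].copy()
c1=cv2.resize(im[130:210,165:265],(800,640),interpolation=cv2.INTER_CUBIC)[:600][:, :]
c1=cv2.resize(im[140:200,170:250],(480,360),interpolation=cv2.INTER_CUBIC)
c2=cv2.resize(im[195:275,355:400],(270,480),interpolation=cv2.INTER_CUBIC)
o=np.zeros((480,760,3),np.uint8);o[:360,:480]=c1;o[:,490:760]=c2;cv2.imwrite('pics/crop.png',o)
h=cv2.cvtColor(a['image'],cv2.COLOR_RGB2HSV)
m=cv2.inRange(h,(5,130,120),(20,255,255));m[:, :350]=0;m[:,400:]=0;m[:195]=0;m[275:]=0
ys,xs=np.nonzero(m);print(len(xs),cv2.minAreaRect(np.c_[xs,ys].astype(np.float32)))
r=cv2.boxPoints(cv2.minAreaRect(np.c_[xs,ys].astype(np.float32)));print(r,[onz(a,*p,.02).round(4) for p in r])
print(onz(a,378,203,.013),onz(a,208,169,.05))
E
```

```text
285 ((378.0, 246.0), (36.0, 8.0), 90.0)
[[374. 228.]
 [382. 228.]
 [382. 264.]
 [374. 264.]] [array([ 0.4342, -0.3205,  0.02  ]), array([ 0.4346, -0.3424,  0.02  ]), array([ 0.3372, -0.3405,  0.02  ]), array([ 0.3369, -0.3189,  0.02  ])]
[ 0.50441196 -0.33459416  0.013     ] [0.58356245 0.13317654 0.05      ]
```

View pics/crop.png

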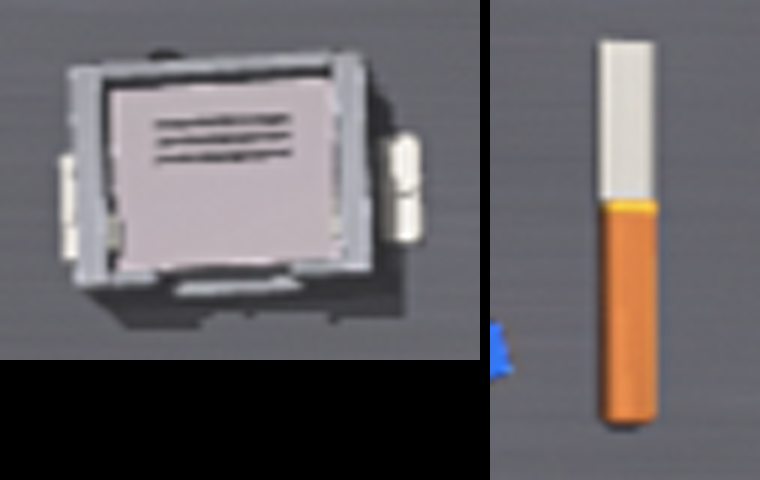

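Choice confirmed: the box at (208,169) has the notch on the robot's side with a dark gap and loose lip, and no screws. The orange tool at (378,233) has a flat, wide blade pointing +x. I'm moving above its grip.

{"api": "jog_arm", "payload": {"targets": [[0.2, -0.16, 0, 0, 0, 0.2], [0.45, -0.36, 0.05, 0, 0, 0.4], [0.7, -0.55, 0.1, 0, 0, 0.6], [0.88, -0.73, 0.1, 0, 0, 0.8], [0.88, -0.73, 0.1, 0, 0, 0.8], [0.88, -0.73, 0.1, 0, 0, 0.8]], "gripper": 0}}

```text
time_s: 0.75
position: [0.3261, -0.4802, 0.2077]
tcp_rot: [1.0, -0.016, -0.0, 0.0]
ft_force: [-0.6, -0.2, 1.0]
opening: 1.001
gripper_force: 0.0
```

```bash
python3 - <<'E'
from h import *
s=bot.get_state();print(s['time_s'],s['position'],R.from_quat(s['tcp_rot']).as_matrix().round(3),s['joint_pos'])
print(tool(np.array([.375,-.331,.17])-s['position']))
E
```

```text
0.75 [ 0.32611643 -0.48020625  0.20765447] [[ 1.    -0.031 -0.   ]
 [-0.031 -1.    -0.   ]
 [-0.     0.    -1.   ]] [ 0.91783786  0.32847966 -0.0208842   1.78174809  0.00821895  1.03128864
 -0.70832069]
[ 0.29456261 -1.0045226   0.25066389]
```

{"api": "jog_arm", "payload": {"targets": [[0.15, -0.3, 0.1, 0, 0, 0], [0.3, -0.6, 0.2, 0, 0, 0], [0.45, -0.9, 0.3, 0, 0, 0], [0.5, -1.0, 0.35, 0, 0, 0], [0.5, -1.0, 0.35, 0, 0, 0], [0.5, -1.0, 0.35, 0, 0, 0]]}}

```text
time_s: 1.35
position: [0.4052, -0.3352, 0.155]
tcp_rot: [1.0, -0.018, -0.0, 0.0]
ft_force: [0.2, -0.6, 0.2]
opening: 1.0
gripper_force: 0.0
```

```bash
python3 - <<'E'
from h import *
d=grab('wrist','w1.png');s=bot.get_state();print(s['position'])
h=cv2.cvtColor(d['image'],cv2.COLOR_RGB2HSV)
m=cv2.inRange(h,(5,130,100),(22,255,255))
n,l,st,c=cv2.connectedComponentsWithStats(m);print([(st[i].tolist(),c[i].round(1)) for i in range(1,n) if st[i,4]>50]);print(d['intrinsics'])
E
```

```text
[ 0.4049123  -0.33593422  0.1552973 ]
[([545, 146, 15, 18, 203], array([552.3, 154.2])), ([545, 168, 15, 37, 225], array([551.6, 185. ])), ([544, 215, 16, 13, 67], array([550.9, 220.9])), ([542, 228, 14, 20, 127], array([547.7, 238.4]))]
[[325.1922621    0.         279.37028538]
 [  0.         325.1922621  204.03048577]
 [  0.           0.           1.        ]]
```

View pics/w1.png

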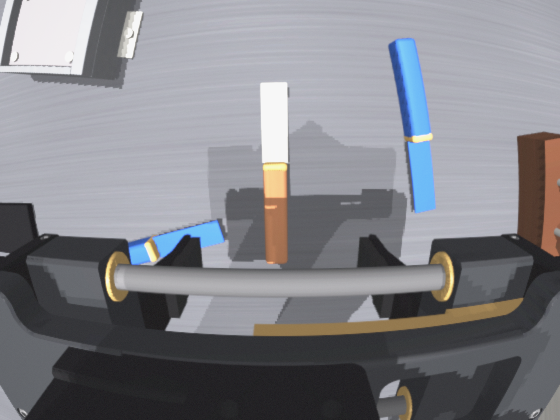

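Wrist view: the blade tip is at (275,83), the ferrule at (275,166) and the handle down to (277,262), centred between the fingers. The blue look-alikes at (180,245) and (415,120) are near the left finger and off to the right.

```bash
python3 - <<'E'
from h import *
d=grab('wrist');s=bot.get_state();p=s['position'];print(p)
for u,v,z in[(262,83,.0145),(288,83,.0145),(262,160,.0145),(287.5,160,.0145),(265,190,.026),(287,190,.026),(265.5,235,.026),(287.5,235,.026),(275.5,164,.026),(224,228,.02),(220,245,.02),(225,240,.0)]:
    print(u,v,onz(d,u,v,z,True).round(4))
E
```

```text
[ 0.40483388 -0.33615207  0.15544866]
262 83 [ 0.5097 -0.324   0.0145]
288 83 [ 0.5087 -0.3478  0.0145]
262 160 [ 0.4376 -0.321   0.0145]
287.5 160 [ 0.4367 -0.3449  0.0145]
265 190 [ 0.4113 -0.3232  0.026 ]
287 190 [ 0.4105 -0.3434  0.026 ]
265.5 235 [ 0.3671 -0.3215  0.026 ]
287.5 235 [ 0.3664 -0.3425  0.026 ]
275.5 164 [ 0.435  -0.3337  0.026 ]
224 228 [ 0.3734 -0.2807  0.02  ]
220 245 [ 0.3555 -0.275   0.02  ]
225 240 [ 0.3528 -0.2767  0.    ]
```

{"api": "jog_arm", "payload": {"targets": [[0.08, -0.02, 0.2, 0, 0, 0], [0.08, -0.02, 0.45, 0, 0, 0], [0.08, -0.02, 0.7, 0, 0, 0], [0.08, -0.02, 0.85, 0, 0, 0], [0.08, -0.02, 0.95, 0, 0, 0], [0.08, -0.02, 1.0, 0, 0, 0], [0.08, -0.02, 1.0, 0, 0, 0], [0.08, -0.02, 1.0, 0, 0, 0]], "gripper": 0.4}}

```text
time_s: 2.25
position: [0.418, -0.3322, 0.0058]
tcp_rot: [1.0, -0.018, 0.001, 0.001]
ft_force: [-0.5, 0.3, 0.5]
opening: 0.602
gripper_force: 0.0
```

{"api": "jog_arm", "payload": {"targets": [[0, 0, 0.015, 0, 0, 0], [0, 0, 0.015, 0, 0, 0], [0, 0, 0.015, 0, 0, 0]]}}

```text
time_s: 2.55
position: [0.418, -0.3311, 0.0033]
tcp_rot: [1.0, -0.017, 0.0, 0.0]
ft_force: [-0.1, -0.7, 0.2]
opening: 0.602
gripper_force: 0.0
```

{"api": "jog_arm", "payload": {"targets": [[0, 0, 0, 0, 0, 0], [0, 0, 0, 0, 0, 0], [0, 0, 0, 0, 0, 0], [0, 0, 0, 0, 0, 0], [0, 0, 0, 0, 0, 0], [0, 0, 0, 0, 0, 0], [0, 0, 0, 0, 0, 0], [0, 0, 0, 0, 0, 0], [0, 0, 0, 0, 0, 0], [0, 0, 0, 0, 0, 0]], "gripper": 1}}

```text
time_s: 3.55
position: [0.4178, -0.3309, 0.0028]
tcp_rot: [1.0, -0.017, 0.0, 0.0]
ft_force: [0.1, 0.7, -0.2]
opening: 0.249
gripper_force: 29.9
```

{"api": "jog_arm", "payload": {"targets": [[0, 0, -0.1, 0, 0, 0], [0, 0, -0.25, 0, 0, 0], [0, 0, -0.45, 0, 0, 0], [0, 0, -0.65, 0, 0, 0], [0, 0, -0.8, 0, 0, 0], [0, 0, -0.8, 0, 0, 0], [0, 0, -0.8, 0, 0, 0]]}}

```text
time_s: 4.25
position: [0.4175, -0.3308, 0.1226]
tcp_rot: [1.0, -0.017, -0.0, 0.0]
ft_force: [0.7, -0.1, -1.8]
opening: 0.251
gripper_force: 29.9
```

```bash
python3 - <<'E'
from h import *
a=grab('top');im=a['image'][:,:,::-1]
o=cv2.resize(im[140:200,170:250],(800,600),interpolation=cv2.INTER_CUBIC);cv2.imwrite('pics/box.png',o)
g=cv2.cvtColor(a['image'],cv2.COLOR_RGB2HSV)
# rim corners from crop.png (scale 6, offset 170,140)
for n,u,v,z in[('rim fl',70,68,.064),('rim fr',365,55,.064),('rim nr',372,270,.064),('rim nl',76,285,.064),('n left',158,280,.064),('n right',300,272,.064),('cov nl',120,270,.052),('cov nr',328,262,.052),('cov fl',108,92,.052),('cov fr',332,80,.052)]:
    print(n,onz(a,170+u/6,140+v/6,z).round(4))
s=bot.get_state();print(s['position'],s['opening'],s['ft_force'])
grab('wrist','w2.png')
E
```

```text
rim fl [0.6273 0.2028 0.064 ]
rim fr [0.6358 0.0719 0.064 ]
rim nr [0.5384 0.0657 0.064 ]
rim nl [0.5293 0.1954 0.064 ]
n left [0.5322 0.1596 0.064 ]
n right [0.5369 0.0974 0.064 ]
cov nl [0.5386 0.1791 0.052 ]
cov nr [0.5439 0.0867 0.052 ]
cov fl [0.6198 0.1882 0.052 ]
cov fr [0.6273 0.0878 0.052 ]
[ 0.41691061 -0.33036797  0.12172993] 0.252747998830168 [-0.6243703  -0.1004393  -0.96383731]
```

View pics/box.png

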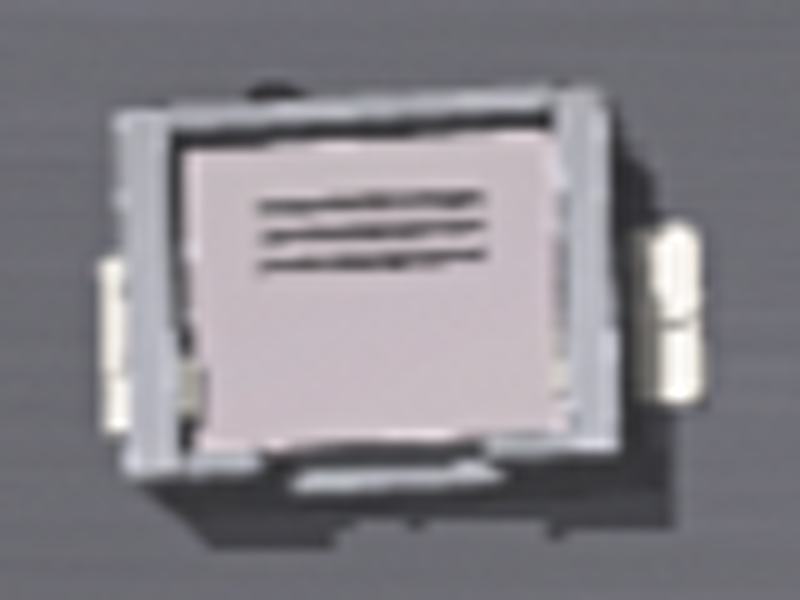

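Box view: the notch runs along the near edge (285–500, 465) and the cover edge sits at about row 445. The rim corners give 131×98 mm, which matches. That puts the box centre at (0.583,0.134) with yaw ≈0.068. Now I'll carry the tool over.

{"api": "jog_arm", "payload": {"targets": [[0.05, -0.15, -0.05, 0, 0, 0], [0.1, -0.4, -0.1, 0, 0, -0.05], [0.15, -0.65, -0.1, 0, 0, -0.1], [0.2, -0.85, -0.1, 0, 0, -0.15], [0.2, -1.0, -0.1, 0, 0, -0.2]]}}

```text
time_s: 4.85
position: [0.453, -0.1794, 0.1366]
tcp_rot: [0.999, 0.035, -0.001, -0.001]
ft_force: [-0.0, -0.3, -0.8]
opening: 0.247
gripper_force: 29.9
```

{"api": "jog_arm", "payload": {"targets": [[0, -0.2, 0, 0, 0, 0], [0, -0.45, 0, 0, 0, 0], [0, -0.7, 0, 0, 0, 0], [0, -0.9, 0, 0, 0, 0], [0, -1.0, 0, 0, 0, 0]]}}

```text
time_s: 5.35
position: [0.4417, -0.0299, 0.1369]
tcp_rot: [0.999, 0.035, -0.001, -0.0]
ft_force: [0.5, 0.0, -1.2]
opening: 0.25
gripper_force: 29.9
```

```bash
python3 - <<'E'
from h import *
s=bot.get_state();print(s['time_s'],s['position'],R.from_quat(s['tcp_rot']).as_matrix().round(3))
print(tool(np.array([.4265,.1234,.1])-s['position']))
E
```

```text
5.35 [ 0.44171803 -0.02990982  0.13693998] [[ 0.998  0.069 -0.002]
 [ 0.069 -0.998  0.001]
 [-0.002 -0.001 -1.   ]]
[-0.02988437 -1.02647392  0.24701429]
```

{"api": "jog_arm", "payload": {"targets": [[0, -0.2, 0, 0, 0, 0], [0, -0.45, 0, 0, 0, 0], [-0.02, -0.7, 0.05, 0, 0, 0], [-0.03, -0.9, 0.15, 0, 0, 0], [-0.03, -1.0, 0.25, 0, 0, 0], [-0.03, -1.0, 0.25, 0, 0, 0], [-0.03, -1.0, 0.25, 0, 0, 0]]}}

```text
time_s: 6.05
position: [0.4281, 0.1161, 0.0997]
tcp_rot: [0.999, 0.033, -0.001, 0.001]
ft_force: [0.7, -1.4, -1.6]
opening: 0.248
gripper_force: 29.9
```

```bash
python3 - <<'E'
from h import *
d=grab('wrist','w3.png');s=bot.get_state();p=s['position'];print(s['time_s'],p,R.from_quat(s['tcp_rot']).as_matrix().round(3))
print(tool(np.array([.4265,.1234,.028])-s['position']))
b=grab('scene');cv2.imwrite('pics/s3.png',cv2.resize(b['image'][180:330,200:360,::-1],(640,600),interpolation=cv2.INTER_CUBIC))
E
```

```text
6.1 [0.42866586 0.11571735 0.10014574] [[ 0.998  0.064 -0.001]
 [ 0.064 -0.998 -0.001]
 [-0.001  0.001 -1.   ]]
[-0.0107625  -0.05246575  0.48093336]
```

View pics/w3.png

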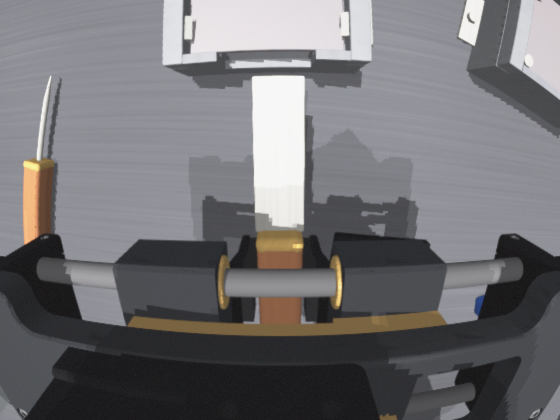

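Wrist view: the blade tip is at (279,77), level and centred. The box's near rim runs from (166,63) to (370,71), with the notch at (228–313, 63).

```bash
python3 - <<'E'
from h import *
d=grab('wrist');s=bot.get_state();p=s['position'];Rm=R.from_quat(s['tcp_rot']).as_matrix()
for n,u,v,z in[('tipL',254,77,.112),('tipR',304.5,77,.112),('rim nl',165,64,.064),('rim nr',371,71,.064),('notch l',229,53,.064),('notch r',313,56,.064)]:
    q=onz(d,u,v,z,True);c=q-[.5827,.134,0];print(n,q.round(4),'box',(c[0]*.998+c[1]*.068).round(4),(-c[0]*.068+c[1]*.998).round(4),'tool',(Rm.T@(q-p)).round(4))
E
```

```text
tipL [0.5195 0.1329 0.112 ] box -0.0631 0.0032 tool [ 0.0913 -0.0115 -0.0113]
tipR [0.521 0.11  0.112] box -0.0632 -0.0198 tool [ 0.0913  0.0115 -0.0113]
rim nl [0.5331 0.1937 0.064 ] box -0.0454 0.063 tool [ 0.1086 -0.0714  0.0367]
rim nr [0.5355 0.0659 0.064 ] box -0.0517 -0.0647 tool [0.1029 0.0563 0.0367]
notch l [0.5397 0.1531 0.064 ] box -0.0416 0.022 tool [ 0.1127 -0.0304  0.0367]
notch r [0.5407 0.1024 0.064 ] box -0.0441 -0.0287 tool [0.1104 0.0202 0.0367]
```

{"api": "jog_arm", "payload": {"targets": [[-0.02, -0.05, 0.1, 0, 0, 0], [-0.02, -0.05, 0.25, 0, 0, 0], [-0.02, -0.05, 0.4, 0, 0, 0], [-0.02, -0.05, 0.48, 0, 0, 0], [-0.02, -0.05, 0.48, 0, 0, 0], [-0.02, -0.05, 0.48, 0, 0, 0], [-0.02, -0.05, 0.48, 0, 0, 0]]}}

```text
time_s: 6.9
position: [0.4261, 0.1244, 0.0293]
tcp_rot: [0.999, 0.033, 0.001, -0.0]
ft_force: [0.8, 0.4, -1.1]
opening: 0.252
gripper_force: 29.9
```

```bash
python3 - <<'E'
from h import *
s=bot.get_state();p=s['position'];Rm=R.from_quat(s['tcp_rot']).as_matrix();print(p,Rm.round(3))
q=p+Rm@[.0913,0,-.0102];c=q-[.5827,.134,0];print('tip box',c[0]*.998+c[1]*.068,-c[0]*.068+c[1]*.998,q[2])
b=grab('scene');cv2.imwrite('pics/s3.png',cv2.resize(b['image'][180:330,200:360,::-1],(640,600),interpolation=cv2.INTER_CUBIC))
E
```

```text
[0.4261323  0.12441218 0.02925398] [[ 0.998  0.065  0.002]
 [ 0.065 -0.998  0.   ]
 [ 0.002 -0.    -1.   ]]
tip box -0.06560037160840718 0.0008296472542222754 0.03965039910824606
```

View pics/s3.png

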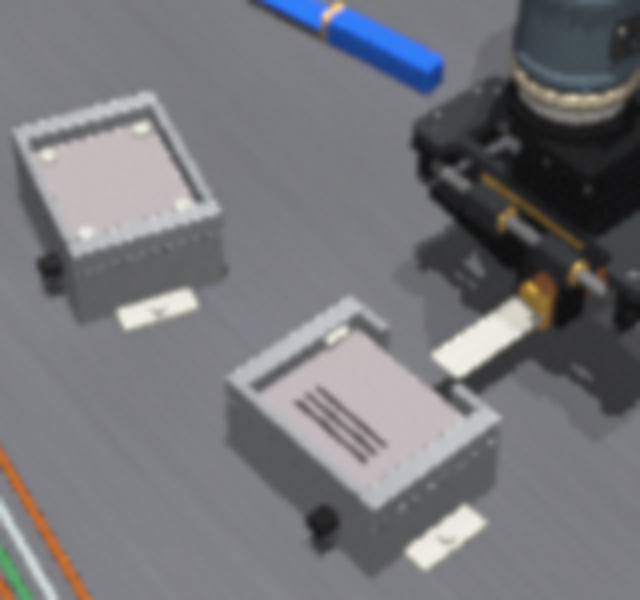

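Scene crop: the blade at (435,355) is lined up with the notch gap. Inserting 2 mm lower.

{"api": "jog_arm", "payload": {"targets": [[0, 0, 0.013, 0, 0, 0], [0.05, 0, 0.013, 0, 0, 0], [0.1, 0, 0.013, 0, 0, 0], [0.15, 0, 0.013, 0, 0, 0], [0.2, 0, 0.013, 0, 0, 0], [0.25, 0, 0.013, 0, 0, 0], [0.25, 0, 0.013, 0, 0, 0]]}}

```text
time_s: 7.65
position: [0.4642, 0.1269, 0.0264]
tcp_rot: [0.999, 0.033, 0.001, -0.0]
ft_force: [-0.1, -0.6, -1.1]
opening: 0.249
gripper_force: 29.9
```

{"api": "jog_arm", "payload": {"targets": [[0.04, 0, 0, 0, 0, 0], [0.08, 0, 0, 0, 0, 0], [0.12, 0, 0, 0, 0, 0], [0.16, 0, 0, 0, 0, 0], [0.2, 0, 0, 0, 0, 0], [0.22, 0, 0, 0, 0, 0], [0.22, 0, 0, 0, 0, 0]]}}

```text
time_s: 8.35
position: [0.4961, 0.129, 0.0263]
tcp_rot: [0.999, 0.033, 0.0, -0.0]
ft_force: [-0.5, -0.2, -1.3]
opening: 0.249
gripper_force: 29.9
```

{"api": "jog_arm", "payload": {"targets": [[0, 0, -0.03, 0, 0, -0.0], [0, 0, -0.05, 0, -0.07, 0], [0, 0, -0.07, 0, -0.14, 0], [0, 0, -0.09, 0, -0.21, 0], [0, 0, -0.11, 0, -0.28, 0], [0, 0, -0.12, 0, -0.28, 0], [0, 0, -0.13, 0, -0.28, 0], [0, 0, -0.13, 0, -0.28, 0], [0, 0, -0.13, 0, -0.28, 0]]}}

```text
time_s: 9.25
position: [0.4952, 0.1288, 0.0459]
tcp_rot: [0.997, 0.033, -0.07, 0.002]
ft_force: [0.8, -0.3, -4.0]
opening: 0.252
gripper_force: 29.9
```

```bash
python3 - <<'E'
from h import *
s=bot.get_state();print(s['time_s'],s['position'],R.from_quat(s['tcp_rot']).as_matrix().round(3),s['ft_force'],s['wrist_torque'])
d=grab('wrist','w4.png');b=grab('scene')
o=np.vstack([d['image'][:260,60:460,::-1],cv2.resize(b['image'][230:330,240:373,::-1],(400,300),interpolation=cv2.INTER_CUBIC)]);cv2.imwrite('pics/p4.png',o)
E
```

```text
9.25 [0.4952024  0.12878096 0.04585322] [[ 0.988  0.066 -0.139]
 [ 0.065 -0.998 -0.01 ]
 [-0.139  0.    -0.99 ]] [ 0.77692662 -0.3117731  -4.03230229] [ 0.04486806 -0.27095926  0.00091897]
```

View pics/p4.png

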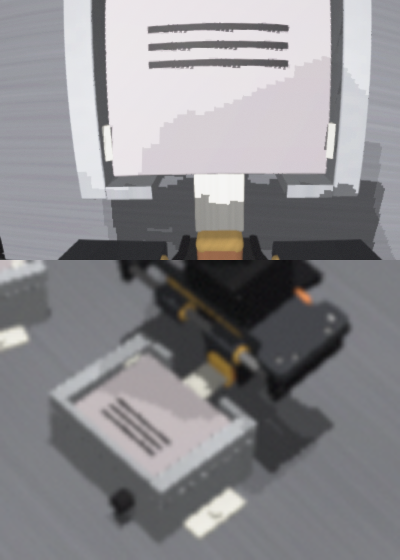

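Picture: the blade is under the cover edge at (220,175), the cover has just started to lift, and the force is about 3 N. Continuing the lift.

{"api": "jog_arm", "payload": {"targets": [[0, 0, -0.02, 0, -0.05, 0], [-0.005, 0, -0.04, 0, -0.1, 0], [-0.01, 0, -0.06, 0, -0.15, 0], [-0.01, 0, -0.08, 0, -0.2, 0], [-0.015, 0, -0.1, 0, -0.24, 0], [-0.015, 0, -0.1, 0, -0.24, 0]]}}

```text
time_s: 9.95
position: [0.4958, 0.1291, 0.0612]
tcp_rot: [0.991, 0.033, -0.129, 0.004]
ft_force: [-0.4, 0.3, -1.3]
opening: 0.252
gripper_force: 29.9
```

{"api": "jog_arm", "payload": {"targets": [[0, 0, -0.015, 0, -0.03, 0], [-0.01, 0, -0.03, 0, -0.06, 0], [-0.01, 0, -0.03, 0, -0.06, 0]]}}

```text
time_s: 10.25
position: [0.4958, 0.1291, 0.0661]
tcp_rot: [0.989, 0.032, -0.144, 0.005]
ft_force: [0.2, -0.1, -1.0]
opening: 0.251
gripper_force: 29.9
```

```bash
python3 - <<'E'
from h import *
s=bot.get_state();print(s['time_s'],s['position'],R.from_quat(s['tcp_rot']).as_matrix().round(3),s['ft_force'],s['wrist_torque'])
d=grab('wrist','w5.png');b=grab('scene')
o=np.vstack([d['image'][:260,60:460,::-1],cv2.resize(b['image'][230:330,240:373,::-1],(400,300),interpolation=cv2.INTER_CUBIC)]);cv2.imwrite('pics/p5.png',o)
E
```

```text
10.25 [0.49581715 0.12905335 0.06613649] [[ 0.956  0.065 -0.284]
 [ 0.063 -0.998 -0.018]
 [-0.285 -0.    -0.959]] [ 0.20354233 -0.08852267 -1.04375841] [ 0.06986052 -0.45513978  0.02221611]
```

View pics/p5.png

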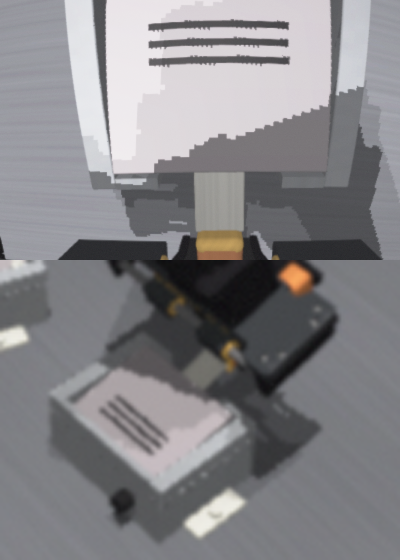

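Picture: the cover's near edge at (220,175) now stands up at rim level, and the force fell from 4 N to the tool's own weight, so the catches let go. I'll lift a touch more, then lower the blade clear.

{"api": "jog_arm", "payload": {"targets": [[-0.003, 0, -0.01, 0, 0, 0], [-0.006, 0, -0.02, 0, 0, 0], [-0.006, 0, -0.02, 0, 0, 0], [-0.006, 0, -0.02, 0, 0, 0]]}}

```text
time_s: 10.75
position: [0.4951, 0.1289, 0.069]
tcp_rot: [0.989, 0.033, -0.144, 0.005]
ft_force: [0.4, -1.4, -0.7]
opening: 0.247
gripper_force: 29.9
```

{"api": "jog_arm", "payload": {"targets": [[0.006, 0, 0.02, 0, 0, 0], [0.014, 0, 0.047, 0, 0, 0], [0.025, 0, 0.084, 0, 0, 0], [0.035, 0, 0.118, 0, 0.1, 0], [0.045, 0, 0.15, 0, 0.2, 0], [0.055, 0, 0.185, 0, 0.3, 0], [0.065, 0, 0.22, 0, 0.4, 0], [0.075, 0, 0.25, 0, 0.5, 0], [0.08, 0, 0.27, 0, 0.57, 0], [0.08, 0, 0.27, 0, 0.57, 0], [0.08, 0, 0.27, 0, 0.57, 0]]}}

```text
time_s: 11.85
position: [0.495, 0.129, 0.0265]
tcp_rot: [0.999, 0.033, -0.003, 0.0]
ft_force: [-0.1, 0.5, -2.0]
opening: 0.256
gripper_force: 29.9
```

```bash
python3 - <<'E'
from h import *
s=bot.get_state();print(s['time_s'],s['position'],R.from_quat(s['tcp_rot']).as_matrix().round(3),s['ft_force'],s['wrist_torque'])
d=grab('wrist','w6.png');b=grab('scene')
o=np.vstack([d['image'][:260,60:460,::-1],cv2.resize(b['image'][230:330,240:373,::-1],(400,300),interpolation=cv2.INTER_CUBIC)]);cv2.imwrite('pics/p6.png',o)
# brightness profile along the blade column
g=cv2.cvtColor(d['image'],cv2.COLOR_RGB2GRAY)
print([(v,int(g[v,215:225].mean()),int(g[v,278:284].mean()),int(g[v,330:336].mean())) for v in range(0,130,4)])
E
```

```text
11.85 [0.49504594 0.12896494 0.02653375] [[ 0.998  0.066 -0.006]
 [ 0.066 -0.998 -0.   ]
 [-0.006  0.    -1.   ]] [-0.09635116  0.51202661 -1.99041258] [ 0.01957903 -0.06984579  0.00206735]
[(0, 223, 224, 224), (4, 223, 224, 224), (8, 224, 199, 222), (12, 91, 63, 61), (16, 65, 217, 117), (20, 225, 226, 226), (24, 225, 222, 225), (28, 114, 65, 62), (32, 65, 172, 86), (36, 227, 227, 226), (40, 227, 227, 226), (44, 216, 71, 114), (48, 68, 72, 66), (52, 191, 229, 226), (56, 229, 229, 227), (60, 229, 229, 228), (64, 229, 230, 228), (68, 230, 230, 228), (72, 230, 230, 228), (76, 230, 230, 228), (80, 230, 231, 229), (84, 231, 231, 229), (88, 232, 231, 229), (92, 232, 231, 229), (96, 232, 231, 230), (100, 232, 231, 230), (104, 232, 231, 229), (108, 233, 231, 230), (112, 233, 231, 230), (116, 233, 232, 230), (120, 233, 231, 230), (124, 233, 231, 230), (128, 233, 231, 230)]
```

```bash
python3 - <<'E'
from h import *
d=grab('wrist');im=d['image'].astype(int);g=im.mean(2)
print([(v,int(g[v,278:284].mean())) for v in range(130,230,5)])
for v in range(120,176,12): 
    r=(im[v,:,0]-im[v,:,1]); print(v,[(u,int(g[v,u]),int(r[u])) for u in list(range(150,184,3))+list(range(372,406,3))])
E
```

```text
[(130, 232), (135, 232), (140, 233), (145, 233), (150, 233), (155, 233), (160, 233), (165, 233), (170, 233), (175, 235), (180, 246), (185, 246), (190, 242), (195, 242), (200, 241), (205, 241), (210, 240), (215, 240), (220, 240), (225, 237)]
120 [(150, 138, -2), (153, 159, 5), (156, 233, 4), (159, 233, 4), (162, 233, 4), (165, 233, 4), (168, 233, 5), (171, 233, 4), (174, 233, 4), (177, 234, 4), (180, 234, 4), (183, 233, 4), (372, 229, 5), (375, 229, 5), (378, 228, 5), (381, 229, 5), (384, 229, 6), (387, 228, 5), (390, 229, 6), (393, 228, 5), (396, 228, 5), (399, 228, 5), (402, 227, 5), (405, 113, 0)]
132 [(150, 166, -1), (153, 210, 7), (156, 234, 4), (159, 235, 4), (162, 234, 3), (165, 234, 4), (168, 234, 4), (171, 234, 4), (174, 234, 4), (177, 234, 4), (180, 234, 4), (183, 234, 4), (372, 229, 5), (375, 230, 6), (378, 230, 5), (381, 229, 4), (384, 229, 5), (387, 230, 5), (390, 228, 6), (393, 228, 5), (396, 228, 5), (399, 228, 6), (402, 228, 5), (405, 145, 4)]
144 [(150, 205, -2), (153, 213, 6), (156, 234, 4), (159, 234, 4), (162, 234, 3), (165, 234, 4), (168, 234, 4), (171, 235, 4), (
[... 270 characters left out ...]
 5), (156, 235, 4), (159, 235, 4), (162, 234, 4), (165, 235, 4), (168, 235, 4), (171, 235, 4), (174, 235, 4), (177, 235, 4), (180, 235, 4), (183, 235, 4), (372, 212, 7), (375, 212, 7), (378, 211, 7), (381, 212, 7), (384, 212, 7), (387, 212, 7), (390, 210, 8), (393, 212, 6), (396, 229, 6), (399, 229, 5), (402, 229, 5), (405, 209, 8)]
168 [(150, 230, -1), (153, 226, 5), (156, 235, 4), (159, 235, 4), (162, 235, 4), (165, 235, 4), (168, 235, 4), (171, 235, 3), (174, 236, 3), (177, 235, 4), (180, 235, 4), (183, 235, 4), (372, 212, 7), (375, 211, 7), (378, 212, 6), (381, 211, 7), (384, 211, 7), (387, 211, 7), (390, 211, 7), (393, 210, 7), (396, 210, 7), (399, 211, 7), (402, 213, 6), (405, 223, 5)]
```

View pics/p6.png

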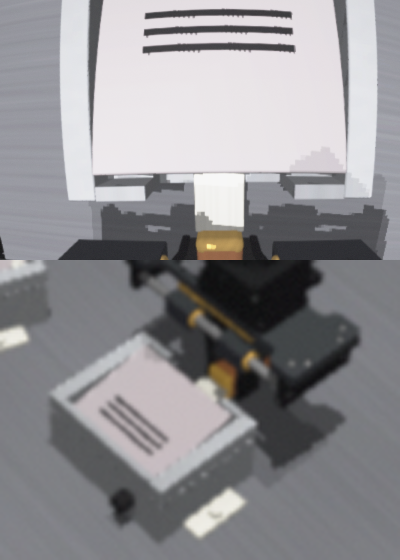

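Picture: the cover stays up with its near edge above the rim (249 px for 100 mm, against 304 px for the 130 mm rim), so it has popped. The blade is free below it. Drawing it straight out.

{"api": "jog_arm", "payload": {"targets": [[-0.05, 0, 0, 0, 0, 0], [-0.1, 0, 0, 0, 0, 0], [-0.16, 0, 0, 0, 0, 0], [-0.22, 0, 0, 0, 0, 0], [-0.28, 0, 0, 0, 0, 0], [-0.34, 0, 0, 0, 0, 0], [-0.4, 0, 0, 0, 0, 0], [-0.46, 0, 0, 0, 0, 0], [-0.5, 0, 0, 0, 0, 0], [-0.5, 0, 0, 0, 0, 0]]}}

```text
time_s: 13.0
position: [0.4191, 0.1238, 0.027]
tcp_rot: [0.999, 0.033, -0.003, 0.0]
ft_force: [0.4, 0.4, -1.0]
opening: 0.252
gripper_force: 29.9
```

{"api": "jog_arm", "payload": {"targets": [[0, -0.06, 0, 0, 0, 0], [0, -0.14, 0, 0, 0, 0], [0, -0.2, 0, 0, 0, 0], [0, -0.22, 0, 0, 0, 0], [0, -0.22, 0.05, 0, 0, 0], [0, -0.22, 0.1, 0, 0, 0], [0, -0.22, 0.13, 0, 0, 0], [0, -0.22, 0.145, 0, 0, 0], [0, -0.22, 0.145, 0, 0, 0], [0, -0.22, 0.145, 0, 0, 0]]}}

```text
time_s: 14.0
position: [0.418, 0.1568, 0.0052]
tcp_rot: [0.999, 0.033, -0.002, 0.0]
ft_force: [0.4, 0.2, -0.7]
opening: 0.251
gripper_force: 29.9
```

```bash
python3 - <<'E'
from h import *
s=bot.get_state();print(s['time_s'],s['position'],R.from_quat(s['tcp_rot']).as_matrix().round(3),s['ft_force'],s['wrist_torque'])
E
```

```text
14.0 [0.4179761  0.15675974 0.00522255] [[ 0.998  0.066 -0.005]
 [ 0.066 -0.998 -0.   ]
 [-0.005  0.    -1.   ]] [ 0.38216879  0.19281382 -0.7393958 ] [ 0.0169334   0.00957335 -0.03795764]
```

{"api": "jog_arm", "payload": {"targets": [[0, 0, 0.008, 0, 0, 0], [0, 0, 0.015, 0, 0, 0], [0, 0, 0.015, 0, 0, 0]]}}

```text
time_s: 14.3
position: [0.4179, 0.1568, 0.003]
tcp_rot: [0.999, 0.033, -0.002, 0.0]
ft_force: [-0.1, -0.2, -2.1]
opening: 0.252
gripper_force: 29.9
```

{"api": "jog_arm", "payload": {"targets": [[0, 0, 0, 0, 0, 0], [0, 0, 0, 0, 0, 0], [0, 0, 0, 0, 0, 0], [0, 0, 0, 0, 0, 0], [0, 0, 0, 0, 0, 0], [0, 0, 0, 0, 0, 0], [0, 0, 0, 0, 0, 0], [0, 0, 0, 0, 0, 0]], "gripper": 0.4}}

```text
time_s: 15.1
position: [0.4179, 0.1569, 0.003]
tcp_rot: [0.999, 0.033, -0.002, 0.0]
ft_force: [0.1, -1.0, -0.0]
opening: 0.599
gripper_force: 0.0
```

{"api": "jog_arm", "payload": {"targets": [[0, 0, -0.05, 0, 0, 0], [0, 0, -0.15, 0, 0, 0], [0, 0, -0.35, 0, 0, 0], [0, 0, -0.6, 0, 0, 0], [0, 0, -0.8, 0, 0, 0], [0, 0, -1.0, 0, 0, 0], [0, 0, -1.0, 0, 0, 0], [0, 0, -1.0, 0, 0, 0]]}}

```text
time_s: 15.9
position: [0.4188, 0.1569, 0.1538]
tcp_rot: [0.999, 0.033, -0.002, 0.0]
ft_force: [0.3, 0.7, -0.5]
opening: 0.605
gripper_force: 0.0
```

```bash
python3 - <<'E'
from h import *
s=bot.get_state();print(s['time_s'],s['position'],s['ft_force'],s['opening'])
d=grab('wrist','w7.png');im=d['image'];h=cv2.cvtColor(im,cv2.COLOR_RGB2HSV)
m=cv2.inRange(h,(5,130,100),(22,255,255));m[:,:200]=0;m[:,380:]=0
ys,xs=np.nonzero(m);print(len(xs),xs.min(),xs.max(),ys.min(),ys.max())
w=cv2.inRange(h,(0,0,160),(180,40,255))
n,l,st,c=cv2.connectedComponentsWithStats(w);print([(st[i].tolist(),c[i].round()) for i in range(1,n) if st[i,4]>300])
E
```

```text
15.9 [0.4187918  0.15689814 0.15378233] [ 0.29475012  0.71332687 -0.50020398] 0.6049981391274291
763 269 290 185 267
[([0, 0, 10, 73, 449], array([ 3., 40.])), ([0, 0, 560, 267, 98918], array([258., 115.])), ([507, 0, 53, 108, 3697], array([536.,  52.])), ([287, 62, 65, 9, 435], array([318.,  66.])), ([173, 281, 216, 11, 1369], array([280., 286.])), ([210, 297, 122, 27, 2574], array([272., 311.])), ([0, 386, 21, 34, 303], array([  7., 408.]))]
```

```bash
python3 - <<'E'
from h import *
a=grab('top');b=grab('scene')
def cov(im,roi):
    i=im.astype(int);x0,y0,x1,y1=roi;m=((i[...,0]-i[...,1])>7)&(i.mean(2)>120);m=m.astype(np.uint8)
    k=np.zeros_like(m);k[y0:y1,x0:x1]=m[y0:y1,x0:x1];ys,xs=np.nonzero(k);return len(xs),cv2.minAreaRect(np.c_[xs,ys].astype(np.float32))
for n,d,roi in(('top',a,(175,140,245,200)),('scene',b,(250,245,335,325))):
    old=cv2.imread(f'pics/{n}.png')[:,:,::-1];print(n,cov(old,roi),cov(d['image'],roi))
w=cv2.cvtColor(cv2.imread('pics/w7.png'),cv2.COLOR_BGR2HSV)
for u,v,z in((280,187,.026),):
    d=grab('wrist');print(onz(d,u,v,z,True))
g=cv2.cvtColor(d['image'],cv2.COLOR_RGB2GRAY);print([(v,int(g[v,274:284].mean())) for v in range(70,190,6)],[(u,int(g[140,u])) for u in range(250,310,3)])
E
```

```text
top (995, ((206.98397827148438, 168.63111877441406), (30.275745391845703, 37.26913833618164), 87.51044464111328)) (920, ((213.5, 167.0), (51.0, 28.0), 0.0))
scene (741, ((290.0292053222656, 280.9669494628906), (38.4622688293457, 28.052757263183594), 41.423667907714844)) (1005, ((290.5000305175781, 279.5000305175781), (38.18376159667969, 32.526912689208984), 45.0))
[0.42628652 0.156372   0.026     ]
[(70, 83), (76, 103), (82, 127), (88, 160), (94, 213), (100, 247), (106, 247), (112, 247), (118, 247), (124, 247), (130, 247), (136, 247), (142, 247), (148, 245), (154, 244), (160, 244), (166, 243), (172, 243), (178, 234), (184, 199)] [(250, 162), (253, 162), (256, 162), (259, 163), (262, 160), (265, 180), (268, 247), (271, 247), (274, 247), (277, 247), (280, 247), (283, 247), (286, 247), (289, 247), (292, 129), (295, 161), (298, 161), (301, 162), (304, 162), (307, 162)]
```

```bash
python3 -c "
from h import *
print(order.hand_in())"
```

```text
the job is handed in; nothing more can be done
None
```

The snap-in cover is pried out and rests loose on its box, the flat-blade tool lies flat on the bench at about (0.42, 0.16), clear of the gripper, and the job was handed in at about 16 s; the verdict was not shown.

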